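# Set up the kitchen scale and weigh the lemon

### The arm

A 6-joint arm with a two-finger parallel gripper is mounted at the origin on a cart in front of the work surface, level with it; the furniture and walls round the work are solid. World frame = base frame: x ahead of the robot, y to its left, z up, the work surface at z = 0. Lengths are in m, angles in rad, forces in N, time in s.
With the tool pointing down it reaches from about 0.4 to 0.925 m from the base axis. Payload 12.5 kg.
Tool frame: the origin (TCP) lies at the very end of the fingers, on their centre line; the grasp point (between the pads) lies 19 mm behind it; z points along the fingers, y is the line along which they close (so a half turn about z gives the same grasp; the last joint's range is limited). The gripper opens to 95 mm and grips with 3 to 60 N. Pads are 20 mm wide; open, the fingers measure 119 mm over their backs; the gripper's body (75 mm by 180 mm) begins 59 mm behind the grasp point.
Start: joints at [1.144, 0.491, 1.559, -0, 1.092, -0.106], TCP at [0.197, 0.593, 0.215] pointing down, gripper open.
Joint ranges: [-3.1, 3.1], [-0.84, 2.19], [0.05, 2.79], [-1.13, 4.28], [0.06, 2.93], [-2.69, 2.69]. Speed limits (rad/s): [2.22, 2.22, 2.79, 3.14, 3.14, 3.14].

### API

Orientations are given as a rotation vector (axis times angle).
In Python, from workcell import * gives the robot as it stands. The module is installed in compiled form; this text tells all that it offers.
- The arm moves only by the tool carry_out, never from a script. Its argument "plan" is a list that holds one entry, the list of rows, each a list of 7 numbers: the shift along the tool's x, y, z normalised to -1 to 1, where 1 is 0.04 m, then the turn, a rotation vector about the tool's x, y, z normalised to -1 to 1, where 1 is 6 degrees, then the opening, from 0 (shut) to 1 (fully open). In form: [[[dx, dy, dz, rx, ry, rz, claw], ...]]. A call has 1 to 20 rows; each row shifts and turns the commanded pose from where the row before left it, along the tool's axes as they then stand; what a row does not reach is not made up. A row lasts 1/12 s, in which the tool goes at most 41.7 mm and 7.16 degrees, less where a joint would pass 70% of its speed; a pose out of reach is approached as far as the arm can. A call with a number of a shift or a turn outside -1 to 1 is refused whole. A call with a gripper value outside its range is refused whole. The fingers move at their own pace and stop on an object; the grip force is fixed at half the most. Time passes only in rows, so rows that do not move let the fingers close. It gives the time, the measured TCP pose, the force, the opening and the grip force at its end, in the units of the state.
- get_obs(): the state, without advancing time (a new reading comes with each control period).
- capture(name): name is "scene" or "top" or "wrist"; returns a dict with "img" (420x560x3 uint8, red, green, blue), "vfov" (degrees; the focal length in pixels is half the picture's height over the tangent of half this angle, whatever the lens; pixels are square), "cx", "cy" (the principal point, pixels), "R" (3x3) and "t" (3): a world point X has camera coordinates R X + t. Camera axes: x right, y down, z forward; pixel columns grow to the right and rows downward; lengths in m; the calibration is good to about 2 mm. A picture is of the moment at which its call begins. There is no depth.
- close_job(): hands the job in; it is judged then, once.
The state is a dict: "time_s": time; "joints": joint angles; "qd": joint speeds; "effort": joint torques, N m; "eef_pos": TCP position; "eef_rot": TCP orientation; "wrist_force": force on the tool from outside, world axes, zero at the start; "wrist_torque": the same for the moment, N m; "opening": finger opening in m; "finger_force": force on a finger pad.
Only numpy, scipy, OpenCV 4.12 (cv2) and the standard library are available. Lean on these libraries where they do the work, as an engineer would, in place of code of your own. Each camera call takes 0.05 s, during which the arm holds its last target. There are 200 camera calls.

### The job

Weigh the lemon on the kitchen scale: first press the scale's larger button to switch it on, then lift only the smallest, top bowl off the nested pile and stand it upright in the middle of the scale's round platform, let go, press the scale's smaller button to zero it, and last lay the lemon in that bowl. Press the buttons fully, one at a time and in that order, and neither of them again once the next step is under way; lower the bowl and the lemon gently into place rather than dropping them, and leave the two larger bowls and the lime where they are.

Things in the scene. Friction and masses are not known exactly. Their poses are not given: they have to be found in the camera images.
- scale: flat white kitchen scale, fixed to the surface, 236 x 170 mm and 23 mm high; origin at the centre of its underside, x towards the back (platform), -x towards the front (buttons and dark display), y to its left, z up
- platform (a point): centre of the upper face of the scale's round steel platform, 136 mm in diameter, 30 mm above the table; 45 mm along the scale's +x from its origin
- power_button_top (a point): centre of the top of the larger grey push button (34 mm diameter) at the left end of the scale's front panel: the on switch; 82 mm along the scale's -x and 58 mm along its +y from its origin
- power_button (a joint): travel of the larger button, m: 0 up, 0.006 fully down; springs back; 4 N
- zero_button_top (a point): centre of the top of the smaller grey push button (22 mm diameter) at the right end of the scale's front panel: the zero button; 82 mm along the scale's -x and 58 mm along its -y from its origin
- zero_button (a joint): travel of the smaller button, m: 0 up, 0.006 fully down; springs back; 4 N
- bowl_small: smallest, top bowl of a nested pile of three white round bowls: rim 136 mm outer diameter, 70 mm high, wall 4 mm and nearly upright near the rim, foot 72 mm across, inner floor 5 mm up; 0.16 kg; origin at the centre of its underside, z up. In the pile its rim stands 17 mm above the next bowl's rim, so the rim can be pinched from above with the fingertips up to 15 mm below it
- bowl_mid: middle bowl of the pile: rim 166 mm outer diameter, 58 mm high, wall 4 mm; origin at the centre of its underside (5 mm above the table)
- bowl_large: lowest bowl of the pile: rim 196 mm outer diameter, 48 mm high, wall 4 mm; origin at the centre of its underside
- lemon: lemon lying on the table, 78 mm long (along its x), 55 mm wide (y), 56 mm high, 0.11 kg; origin at the centre of its underside as it lies at the start
- lemon_mid (a point): middle of the lemon, 28 mm above its origin
- lime: bystander: lime, 53 x 46 x 48 mm, loose, to be left alone; origin at the centre of its underside
Not all that is in view belongs to the job. What is shaped like the lemon but orange, pink or red is not meant.

How it is judged:
By the outcome, as a careful person would: the job done as asked, in the order asked, and still so for the second after the job is handed in, with the robot touching nothing.
It also fails if it takes over 64 s, if anything falls off the work surface, if the arm or the gripper's body presses on something with over 40 N, if the wrist force passes 120 N, or if a joint passes its speed limit or range.

## Working session

There is one attempt and no reset: what is moved stays moved. The work goes in short steps, Python scripts to look and compute and a tool call to move; the robot and the scene stay as the last step left them, time stands still between calls to the robot, and variables do not carry over. Pictures are saved under pics/ and viewed, at most 10 in all, crops included, and the job is handed in when it is done.

Besides the shell and the picture viewer there is one more tool, called after ">>>" in YAML: its name, and indented under it one key for each argument. carry_out: Moves the arm, as the interface text tells. Its arguments: {"type":"object","properties":{"plan":{"type":"array"}},"required":["plan"]}

```bash
mkdir -p pics; cat > h.py <<'E'
from workcell import *
import numpy as np, cv2
from scipy.spatial.transform import Rotation as Ro
def snap(n,f=None):
    c=capture(n); c['f']=c['img'].shape[0]/2/np.tan(np.radians(c['vfov'])/2)
    if f: cv2.imwrite('pics/'+f,c['img'][:,:,::-1])
    return c
def ray(c,u,v):
    d=c['R'].T@np.array([(u-c['cx'])/c['f'],(v-c['cy'])/c['f'],1]); return -c['R'].T@c['t'],d
def onz(c,u,v,z):
    o,d=ray(c,u,v); return o+d*(z-o[2])/d[2]
def proj(c,X):
    p=c['R']@np.array(X)+c['t']; return p[:2]/p[2]*c['f']+[c['cx'],c['cy']]
E
python3 - <<'E'
from h import *
o=get_obs(); print(o)
a=snap('scene');b=snap('top')
for n,c in(('s',a),('t',b)):
    cv2.imwrite(f'pics/{n}0.png',c['img'][:,:,::-1]); print(c['f'],c['cx'],c['cy'],c['R'],-c['R'].T@c['t'])
E
```

```text
{'time_s': 0.0, 'joints': array([ 1.14437061e+00,  4.91556198e-01,  1.55948656e+00, -7.60636315e-06,
        1.09169403e+00, -1.05612882e-01]), 'qd': array([ 2.05704166e-04,  4.53950278e-04, -1.97701057e-03,  8.38934263e-05,
        1.44330209e-05,  1.01235946e-03]), 'effort': array([ 2.65406896e-03, -6.12656379e+01, -2.58181947e+01,  6.92912028e-02,
        4.82244138e-02, -1.30177409e-04]), 'eef_pos': array([0.19696548, 0.5928771 , 0.21405106]), 'eef_rot': array([-5.01720843e-01, -3.10097222e+00,  1.73661513e-03]), 'wrist_force': array([0.15980745, 0.59401764, 0.21627986]), 'wrist_torque': array([-0.01791929, -0.02331083,  0.03975631]), 'finger_force': 0.0, 'opening': 0.09506544848526707}
410.4016297270637 282.31822357388825 209.7779487602315 [[ 0.60516941 -0.7958413  -0.02016461]
 [-0.52702397 -0.38151543 -0.75940221]
 [ 0.59667053  0.47019422 -0.65030891]] [-0.25693046 -0.66442374  0.97100523]
514.2940936148624 283.9683569000391 212.74329802495674 [[-0.00861513 -0.99996056  0.00215637]
 [-0.9981471   0.00846957 -0.06025475]
 [ 0.06023411 -0.00267147 -0.9981807 ]] [ 0.45990574 -0.03025843  1.60322574]
```

View pics/s0.png

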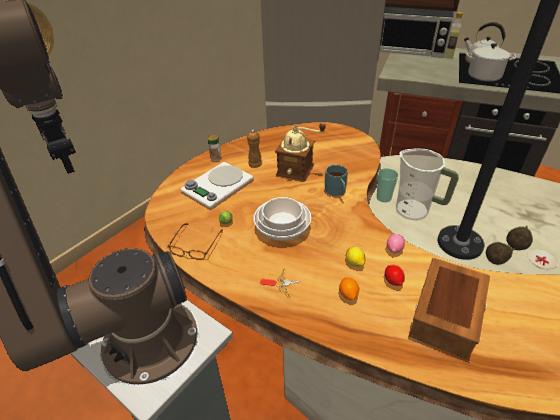

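View pics/t0.png

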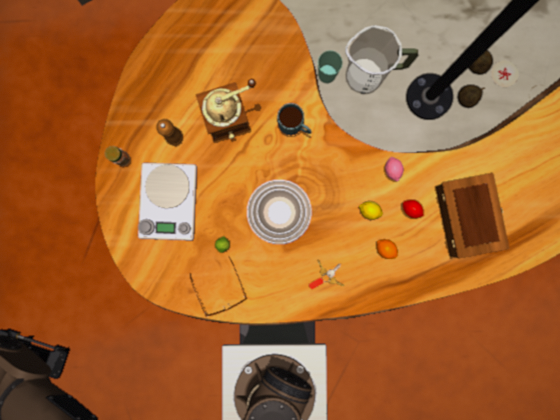

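The top view shows the scale at about (167,200) with the larger button at the left, (147,228), the smaller at the right, (186,228), and the platform at (166,186). The bowl pile is at (279,211). Lemon candidates are yellow (371,210), orange (387,249), pink (394,168), red (412,208) and the green lime (222,244). By the description it is the yellow one, which I'll check in a close crop.

```bash
python3 - <<'E'
from h import *
a=snap('scene');b=snap('top')
im=b['img']
cr=lambda i,x,y,w,h,s:cv2.resize(i[y:y+h,x:x+w],None,fx=s,fy=s,interpolation=cv2.INTER_CUBIC)
p=np.hstack([cr(im,130,155,75,95,5),cr(im,350,150,75,95,5)])
q=np.hstack([cr(im,240,170,80,80,4),cr(a['img'],340,215,70,80,4)])
q=cv2.copyMakeBorder(q,0,0,0,p.shape[1]-q.shape[1],0) if q.shape[1]<p.shape[1] else q[:,:p.shape[1]]
v=np.vstack([p,q]); v=cv2.resize(v,None,fx=.74,fy=.74); print(v.shape)
cv2.imwrite('pics/c1.png',v[:,:,::-1])
# yellow
for n,c in(('t',b),('s',a)):
    h=cv2.cvtColor(c['img'],cv2.COLOR_RGB2HSV)
    m=cv2.inRange(h,(25,180,90),(33,255,255))
    k,l,s,ce=cv2.connectedComponentsWithStats(m)
    for i in range(1,k):
        if s[i,4]>40:
            cnt=cv2.findContours((l==i).astype(np.uint8),0,2)[0][0]
            print(n,'yellow',s[i],ce[i]); 
            if n=='t' and len(cnt)>5:
                e=cv2.fitEllipse(np.array([onz(c,*p,.028)[:2] for p in cnt[:,0].astype(float)],np.float32)); print(e)
            print(onz(c,*ce[i],.028))
# scale: white
h=cv2.cvtColor(im,cv2.COLOR_RGB2HSV); m=cv2.inRange(h,(0,0,150),(180,40,255))
k,l,s,ce=cv2.connectedComponentsWithStats(m)
for i in range(1,k):
    if s[i,4]>300 and s[i,0]<320: print('white',s[i],ce[i])
E
```

```text
(588, 555, 3)
t yellow [366 202  12  13 126] [371.66666667 208.42063492]
((0.5653002858161926, -0.30394813418388367), (0.03426656126976013, 0.04185198247432709), 104.63626861572266)
[ 0.56597495 -0.30391542  0.028     ]
s yellow [348 247  16  16 155] [356.10322581 253.8       ]
[ 0.57521668 -0.29743957  0.028     ]
white [ 139  164   57   76 3445] [167.95297533 197.45428157]
white [251 184  56  56 804] [278.69278607 210.9278607 ]
white [268 200  27  25 512] [280.05859375 211.60742188]
white [ 223  345  104   75 3177] [274.23921939 371.71356626]
```

View pics/c1.png

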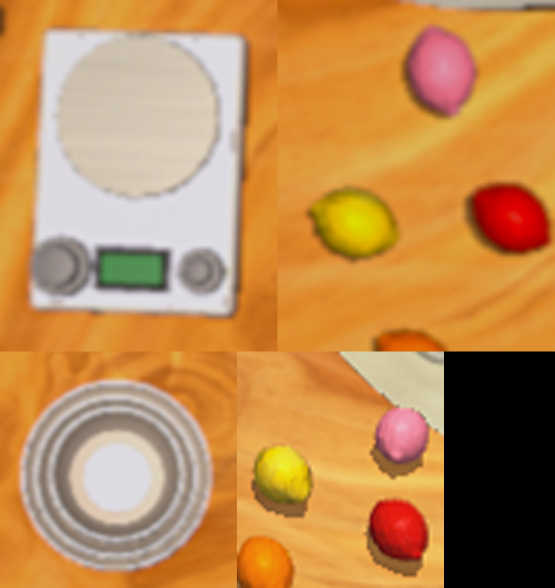

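The crop confirms it: the yellow fruit (top view ~371,210) is the only yellow one. The larger button is at about (146,227), the smaller at (184,228), the platform at (167,186) and the bowl rim centre at (279,212).

```bash
cat >> h.py <<'E'
def rows(X=None,yaw=None):
    """print offset to world target X in tool axes (units), and yaw of tool y axis"""
    o=get_obs(); R=Ro.from_rotvec(o['eef_rot']).as_matrix()
    print('t',round(o['time_s'],2),'pos',o['eef_pos'].round(4),'tool x',R[:,0].round(3),'y',R[:,1].round(3),'z',R[:,2].round(3),'F',o['wrist_force'].round(1),'op',round(o['opening'],4),'ff',round(o['finger_force'],1),'q',o['joints'].round(2))
    if X is not None: print('units',(R.T@(np.array(X)-o['eef_pos'])/.04).round(2))
    return o,R
E
python3 - <<'E'
from h import *
a=snap('scene');b=snap('top');im=b['img']
h=cv2.cvtColor(im,cv2.COLOR_RGB2HSV)
m=np.zeros(im.shape[:2],np.uint8); m[155:250,130:205]=((h[...,1]<90)&(h[...,2]>50))[155:250,130:205]
m=cv2.morphologyEx(m,cv2.MORPH_CLOSE,np.ones((9,9)))
m=cv2.morphologyEx(m,cv2.MORPH_OPEN,np.ones((9,9)))
c=max(cv2.findContours(m,0,2)[0],key=cv2.contourArea)
r=cv2.minAreaRect(np.array([onz(b,*p,.020)[:2] for p in c[:,0].astype(float)],np.float32)); print('scale',r)
P={'pw':(146.2,226.9,.027),'ze':(184.4,228,.027),'pl':(167,186.4,.03)}
for k,(u,v,z) in P.items(): print(k,onz(b,u,v,z).round(4))
th=np.radians(r[2]); th=(th+np.pi/4)%(np.pi/2)-np.pi/4; print('yaw',np.degrees(th))
x=np.array([np.cos(th),np.sin(th)]);y=np.array([-x[1],x[0]]); o=np.array(r[0])
for n,d in(('pw',(-.082,.058)),('ze',(-.082,-.058)),('pl',(.045,0))): 
    w=o+d[0]*x+d[1]*y; print(n,w.round(4),'px scene',proj(a,[*w,.028]).round(1))
# bowls
m=(h[...,1]<110).astype(np.uint8); mm=np.zeros_like(m); mm[170:255,235:325]=m[170:255,235:325]
mm=cv2.morphologyEx(mm,cv2.MORPH_CLOSE,np.ones((7,7)));c=max(cv2.findContours(mm,0,2)[0],key=cv2.contourArea)
e=cv2.fitEllipse(c);print('large',e,onz(b,*e[0],.048))
print('small?',onz(b,279.2,211.9,.08))
for hh in ((18,36,140,60),):
    m=cv2.inRange(h,(22,190,50),(36,255,255)); m[:, :345]=0;m[:,395:]=0;m[:185]=0;m[235:]=0
    c=max(cv2.findContours(m,0,2)[0],key=cv2.contourArea)
    e=cv2.fitEllipse(np.array([onz(b,*p,.028)[:2] for p in c[:,0].astype(float)],np.float32));print('lemon',e)
rows([*(o-.082*x+.058*y),.06])
E
```

```text
scale ((0.5951781868934631, 0.325972318649292), (0.17036224901676178, 0.234596386551857), 87.60197448730469)
pw [0.5152 0.3879 0.027 ]
ze [0.5108 0.271  0.027 ]
pl [0.639  0.3242 0.03  ]
yaw -2.3980255126952934
pw [0.5157 0.3874] px scene [190.6 185.6]
ze [0.5108 0.2715] px scene [211.4 197.4]
pl [0.6401 0.3241] px scene [225.1 175.7]
large ((278.7304382324219, 211.4536895751953), (64.10234832763672, 64.26265716552734), 150.55032348632812) [ 0.55780314 -0.01858461  0.048     ]
small? [ 0.55445005 -0.0202075   0.08      ]
lemon ((0.5615329742431641, -0.300065815448761), (0.05074372887611389, 0.06738153100013733), 159.87158203125)
t 0.3 pos [0.197  0.5931 0.2145] tool x [-0.949  0.315  0.   ] y [ 0.315  0.949 -0.   ] z [-0. -0. -1.] F [ 0.3 -0.1 -0. ] op 0.0951 ff 0.0 q [ 1.14  0.49  1.56  0.    1.09 -0.11]
units [-9.18 -2.37  3.86]
```

>>> carry_out:
  plan:
    - [[-0.918,-0.237,0.1,0,0,0,0],[-0.918,-0.237,0.3,0,0,0,0],[-0.918,-0.237,0.3,0,0,0,0],[-0.918,-0.237,0.3,0,0,0,0],[-0.918,-0.237,0.3,0,0,0,0],[-0.918,-0.237,0.3,0,0,0,0],[-0.918,-0.237,0.3,0,0,0,0],[-0.918,-0.237,0.3,0,0,0,0],[-0.918,-0.237,0.3,0,0,0,0],[-0.918,-0.237,0.3,0,0,0,0],[0,0,0.3,0,0,0,0],[0,0,0,0,0,0,0]]

```text
time_s: 1.3
eef_pos: [0.5161, 0.3855, 0.0881]
eef_rot: [-0.506, -3.098, 0.003]
wrist_force: [-0.9, -0.0, -0.6]
opening: 0.0202
finger_force: 0.0
```

```bash
python3 - <<'E'
from h import *
rows([.5155,.3875,.045])
w=snap('wrist','w1.png'); print(-w['R'].T@w['t'],w['f'])
for X in ([.5155,.3875,.027],[.5108,.2713,.027],[.6395,.324,.03]): print(proj(w,X))
E
```

```text
t 1.3 pos [0.5161 0.3855 0.0881] tool x [-0.948  0.318  0.002] y [ 0.318  0.948 -0.003] z [-0.003 -0.002 -1.   ] F [-0.9 -0.  -0.6] op 0.0202 ff 0.0 q [ 0.54  0.66  1.62  0.    0.86 -0.71]
units [0.03 0.05 1.08]
[0.44669906 0.40888822 0.25729439] 300.4679457839531
[280.48711508 226.59405735]
[146.06987696 263.90786405]
[257.43383547 371.97975625]
```

View pics/w1.png

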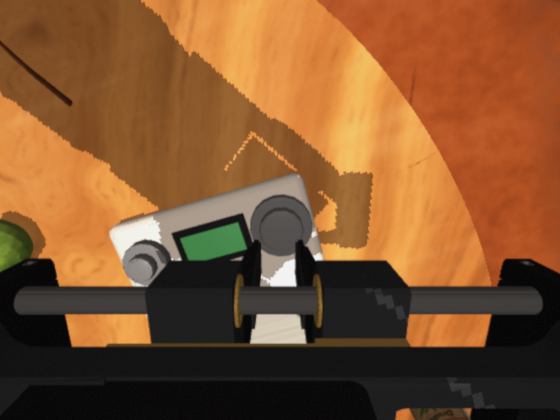

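The wrist view shows the larger button at (281,224) and the smaller at (146,263), both within about 3 px of prediction. Descending onto the larger one.

>>> carry_out:
  plan:
    - [[0.03,0.05,0.6,0,0,0,0],[0,0,0.6,0,0,0,0],[0,0,0,0,0,0,0],[0,0,0.1,0,0,0,0],[0,0,0.1,0,0,0,0],[0,0,0,0,0,0,0]]

```text
time_s: 1.85
eef_pos: [0.5147, 0.3907, 0.0373]
eef_rot: [0.5, 3.101, 0.002]
wrist_force: [-5.5, 0.7, 8.5]
opening: 0.0006
finger_force: 4.0
```

>>> carry_out:
  plan:
    - [[0,0,0,0,0,0,0]]

```text
time_s: 1.93
eef_pos: [0.5147, 0.3907, 0.0372]
eef_rot: [0.501, 3.101, 0.002]
wrist_force: [-7.6, 0.2, 11.2]
opening: 0.0005
finger_force: 5.5
```

```bash
python3 - <<'E'
from h import *
rows([.5155,.3875,.03])
a=snap('scene'); cv2.imwrite('pics/s2.png',cv2.resize(a['img'][130:230,140:260],None,fx=5,fy=5,interpolation=cv2.INTER_CUBIC)[:,:,::-1])
E
```

```text
t 1.93 pos [0.5147 0.3907 0.0372] tool x [-0.949  0.315 -0.001] y [0.315 0.949 0.002] z [ 0.001  0.001 -1.   ] F [-7.6  0.2 11.2] op 0.0005 ff 5.5 q [ 0.55  0.73  1.65  0.    0.76 -0.7 ]
units [-0.04 -0.07  0.18]
```

View pics/s2.png

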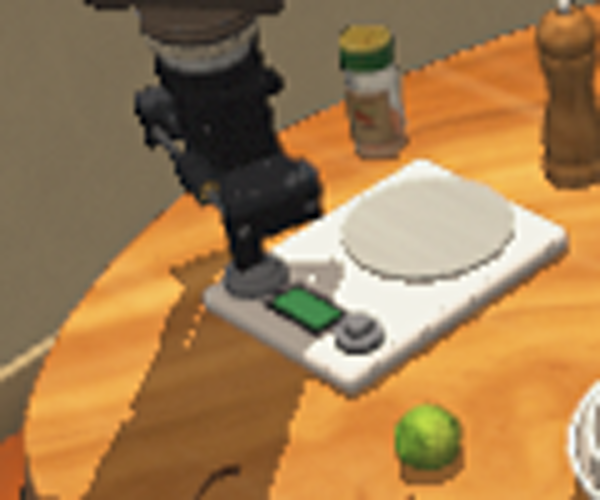

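The crop shows the closed fingers standing on the larger button at about (255,275). I'll push a bit further to check whether it is at the stop.

>>> carry_out:
  plan:
    - [[0,0,0.06,0,0,0,0],[0,0,0.06,0,0,0,0],[0,0,0,0,0,0,0]]

```text
time_s: 2.23
eef_pos: [0.5149, 0.3908, 0.0364]
eef_rot: [0.5, 3.099, 0.004]
wrist_force: [-16.7, -7.1, 46.8]
opening: 0.0008
finger_force: 24.0
```

```bash
python3 - <<'E'
from h import *
rows([.5155,.3875,.03])
E
```

```text
t 2.23 pos [0.5149 0.3908 0.0364] tool x [-0.949  0.315 -0.002] y [0.315 0.949 0.003] z [ 0.003  0.002 -1.   ] F [-16.7  -7.1  46.8] op 0.0008 ff 24.0 q [ 0.55  0.73  1.65  0.    0.76 -0.7 ]
units [-0.04 -0.07  0.16]
```

>>> carry_out:
  plan:
    - [[0,0,-0.25,0,0,0,0],[0,0,-0.02,0,0,0,0],[0,0,0,0,0,0,0]]

```text
time_s: 2.48
eef_pos: [0.5156, 0.3904, 0.0427]
eef_rot: [0.501, 3.099, 0.003]
wrist_force: [0.2, 1.0, 1.0]
opening: 0.0006
finger_force: 0.7
```

>>> carry_out:
  plan:
    - [[0,0,-0.04,0,0,0,0],[0,0,0,0,0,0,0]]

```text
time_s: 2.65
eef_pos: [0.5152, 0.39, 0.0426]
eef_rot: [0.502, 3.101, 0.001]
wrist_force: [-0.3, 2.2, 1.3]
opening: 0.0002
finger_force: 0.7
```

>>> carry_out:
  plan:
    - [[0,0,-0.04,0,0,0,0],[0,0,0,0,0,0,0]]

```text
time_s: 2.82
eef_pos: [0.515, 0.3896, 0.0437]
eef_rot: [-0.502, -3.101, 0.001]
wrist_force: [0.5, 0.6, 1.3]
opening: 0.0002
finger_force: 0.0
```

>>> carry_out:
  plan:
    - [[0,0,-0.04,0,0,0,0],[0,0,0,0,0,0,0]]

```text
time_s: 2.98
eef_pos: [0.5151, 0.3896, 0.0453]
eef_rot: [-0.502, -3.101, 0.0]
wrist_force: [0.5, 1.1, -0.2]
opening: 0.0003
finger_force: 0.0
```

The spring contact runs from z≈0.043 down to a hard stop at ≈0.037, which is the full 6 mm of travel. The larger button is pressed, so next I lift and turn for the bowl.

>>> carry_out:
  plan:
    - [[0,0,-0.8,0,0,0,0],[0,0,-0.8,0,0,1,0.42],[0,0,-0.8,0,0,1,0.42],[0,0,-0.8,0,0,1,0.42],[0,0,0,0,0,1,0.42],[0,0,0,0,0,1,0.42],[0,0,0,0,0,1,0.42],[0,0,0,0,0,1,0.42],[0,0,0,0,0,1,0.42],[0,0,0,0,0,1,0.42],[0,0,0,0,0,1,0.42],[0,0,0,0,0,1,0.42],[0,0,0,0,0,0.93,0.42],[0,0,0,0,0,0,0.42]]

```text
time_s: 4.15
eef_pos: [0.5151, 0.3895, 0.1732]
eef_rot: [-2.226, -2.217, 0.001]
wrist_force: [-0.7, -0.0, -0.1]
opening: 0.04
finger_force: 0.0
```

```bash
python3 - <<'E'
from h import *
rows([.43,-.0195,.17])
E
```

```text
t 4.15 pos [0.5151 0.3895 0.1732] tool x [ 0.004  1.    -0.   ] y [ 1.    -0.004 -0.   ] z [-0. -0. -1.] F [-0.7 -0.  -0.1] op 0.04 ff 0.0 q [0.55 0.56 1.55 0.   1.03 0.55]
units [-10.23  -2.09   0.08]
```

>>> carry_out:
  plan:
    - [[-0.93,-0.055,0,0,0,0,0.42],[-0.93,-0.055,0,0,0,0,0.42],[-0.93,-0.055,0,0,0,0,0.42],[-0.93,-0.055,0,0,0,0,0.42],[-0.93,-0.055,0,0,0,0,0.42],[-0.93,-0.055,0,0,0,0,0.42],[-0.93,-0.055,0,0,0,0,0.42],[-0.93,-0.055,0,0,0,0,0.42],[-0.93,-0.055,0,0,0,0,0.42],[-0.93,-0.055,0,0,0,0,0.42],[-0.93,-0.055,0,0,0,0,0.42],[0,0,0,0,0,0,0.42]]

```text
time_s: 5.15
eef_pos: [0.491, -0.0244, 0.1735]
eef_rot: [2.221, 2.221, -0.001]
wrist_force: [0.2, -1.0, -0.1]
opening: 0.0401
finger_force: 0.0
```

```bash
python3 - <<'E'
from h import *
rows([.489,-.0195,.067])
w=snap('wrist'); im=w['img'].copy()
for r,z,c in((.068,.08,(255,0,0)),(.083,.063,(0,255,0))):
    pts=np.array([proj(w,[.555+r*np.cos(t),-.0195+r*np.sin(t),z]) for t in np.linspace(0,6.28,40)]).astype(np.int32)
    for p in pts: cv2.circle(im,tuple(int(q) for q in p),1,c,-1)
cv2.imwrite('pics/w2.png',im[:,:,::-1])
E
```

```text
t 5.15 pos [ 0.491  -0.0244  0.1735] tool x [-0.     1.    -0.001] y [1. 0. 0.] z [ 0.    -0.001 -1.   ] F [ 0.2 -1.  -0.1] op 0.0401 ff 0.0 q [-0.18  0.36  1.93 -0.    0.86 -0.18]
units [ 0.12 -0.05  2.66]
```

View pics/w2.png

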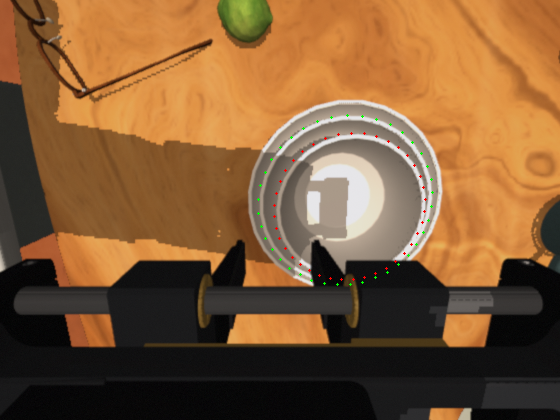

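The wrist view shows the nested rims. The red (small) and green (middle) predicted circles match the real rims to about 2 px, with the fingers straddling the small rim's near edge at about (275,220). Descending.

>>> carry_out:
  plan:
    - [[0.12,-0.05,0.5,0,0,0,0.42],[0,0,0.8,0,0,0,0.42],[0,0,0.7,0,0,0,0.42],[0,0,0.3,0,0,0,0.42],[0,0,0.2,0,0,0,0.42],[0,0,0.13,0,0,0,0.42],[0,0,0,0,0,0,0.42],[0,0,0,0,0,0,0.42]]

```text
time_s: 5.87
eef_pos: [0.4896, -0.0144, 0.0687]
eef_rot: [2.219, 2.223, 0.001]
wrist_force: [-1.0, 0.2, -0.3]
opening: 0.0398
finger_force: 0.0
```

>>> carry_out:
  plan:
    - [[0,0,0,0,0,0,0.2],[0,0,0,0,0,0,0],[0,0,0,0,0,0,0],[0,0,0,0,0,0,0],[0,0,0,0,0,0,0],[0,0,0,0,0,0,0]]

```text
time_s: 6.37
eef_pos: [0.4895, -0.0148, 0.0684]
eef_rot: [2.22, 2.222, 0.001]
wrist_force: [1.1, -3.9, 3.2]
opening: 0.0057
finger_force: 23.2
```

>>> carry_out:
  plan:
    - [[0,0,0,0,0,0,0],[0,0,-0.05,0,0,0,0],[0,0,-0.1,0,0,0,0],[0,0,-0.2,0,0,0,0],[0,0,-0.3,0,0,0,0],[0,0,-0.4,0,0,0,0],[0,0,-0.4,0,0,0,0],[0,0,-0.4,0,0,0,0],[0,0,-0.3,0,0,0,0],[0,0,-0.2,0,0,0,0],[0,0,0,0,0,0,0],[0,0,0,0,0,0,0]]

```text
time_s: 7.37
eef_pos: [0.4889, -0.0147, 0.1623]
eef_rot: [-2.22, -2.222, 0.0]
wrist_force: [1.0, 0.0, -1.7]
opening: 0.0034
finger_force: 30.0
```

```bash
python3 - <<'E'
from h import *
rows([.5745,.329,.16])
a=snap('scene');w=snap('wrist')
cv2.imwrite('pics/c3.png',np.hstack([cv2.resize(a['img'][120:270,200:350],(400,400)),cv2.resize(w['img'][:,70:490],(400,400))])[:,:,::-1])
E
```

```text
t 7.37 pos [ 0.4889 -0.0147  0.1623] tool x [-0.001  1.     0.   ] y [ 1.     0.001 -0.   ] z [-0.  0. -1.] F [ 1.   0.  -1.7] op 0.0034 ff 30.0 q [-0.17  0.37  1.95  0.    0.83 -0.17]
units [8.59 2.15 0.06]
```

View pics/c3.png

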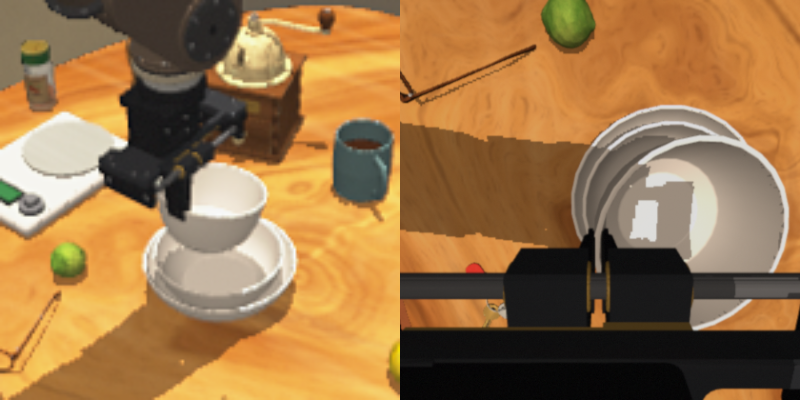

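Only the small bowl has come up, and it looks level. The other two bowls are still in place. Next I measure the held bowl's centre relative to the TCP from its rim.

```bash
python3 - <<'E'
from h import *
o=get_obs();w=snap('wrist');T=o['eef_pos']
print('rim ctr guess',onz(w,376.6,245.7,.1738)-T)
for n,(u,v) in {'L':(277,238),'R':(477,225),'T':(375,144)}.items(): print(n,onz(w,u,v,.1738)-T)
# bright rim edge points: along rays from centre, outermost bright pixel
h=cv2.cvtColor(w['img'],cv2.COLOR_RGB2HSV);P=[]
for t in np.radians(np.arange(-90,50,5)):
    pr=[(376.6+r*np.cos(t),245.7+r*np.sin(t)) for r in np.arange(80,125,.5)]
    br=[q for q in pr if h[int(q[1]),int(q[0]),1]<60 and h[int(q[1]),int(q[0]),2]>120]
    if br: P.append(onz(w,*br[-1],.1738)[:2]-T[:2])
P=np.array(P); A=np.c_[2*P,np.ones(len(P))]
for _ in range(4):
    s=np.linalg.lstsq(A,(P**2).sum(1),rcond=None)[0]; r=np.sqrt(s[2]+s[:2]@s[:2]); e=abs(np.hypot(*(P-s[:2]).T)-r); k=e<2.5*np.median(e)+1e-4; P,A=P[k],A[k]
print('circle',s[:2],r,len(P))
E
```

```text
rim ctr guess [0.05454398 0.01264778 0.01222083]
L [-0.00083276  0.01709692  0.01222083]
R [0.10817499 0.02476324 0.01222083]
T [0.04897601 0.067749   0.01222083]
circle [0.04039044 0.01028146] 0.06946319615208824 17
```

```bash
cat >> h.py <<'E'
from scipy.optimize import least_squares
def tilt(uc,vc,a0,a1,show=0):
    o=get_obs();w=snap('wrist');T=o['eef_pos'];h=cv2.cvtColor(w['img'],cv2.COLOR_RGB2HSV);D=[];E=[]
    for t in np.radians(np.arange(a0,a1,4)):
        last=None
        for r in np.arange(60,150,.5):
            u,v=uc+r*np.cos(t),vc+r*np.sin(t)
            if 0<=int(v)<420 and 0<=int(u)<560 and h[int(v),int(u),1]<75 and h[int(v),int(u),2]>90: last=(u,v)
        if last: D.append(ray(w,*last)[1]);E.append(last)
    C=ray(w,0,0)[0];D=np.array(D)
    def f(p):
        R=Ro.from_euler('xy',[p[1],p[0]]).as_matrix(); P=T+[-.001,0,.0125]; n=R[:,2]; c=P+R@[.067*np.cos(p[2]),.067*np.sin(p[2]),0]
        s=((P-C)@n)/(D@n); X=C+D*s[:,None]; return np.r_[np.hypot(*((X-c)@R[:,:2]).T)-.068,.003*p[1],.01*(p[2])]
    s=least_squares(f,[.1,0,0],loss='soft_l1',f_scale=.001)
    p=s.x;R=Ro.from_euler('xy',[p[1],p[0]]).as_matrix();P=np.array([-.001,0,.0125])
    c=P+R@[.067*np.cos(p[2]),.067*np.sin(p[2]),0]
    print('tilt deg pitch(+far down), roll, yaw',np.degrees(p).round(1),'rim ctr rel TCP',c.round(4),'foot ctr rel',(c-.07*R[:,2]).round(4),'res mm',(1e3*s.fun).round(1))
    return w,E
E
python3 - <<'E'
from h import *
w,E=tilt(380,240,-44,48); print(np.array(E)[::3].round())
E
```

```text
tilt deg pitch(+far down), roll, yaw [  4.6 -32.2  28.9] rim ctr rel TCP [ 0.0561  0.0274 -0.0093] foot ctr rel [ 0.0514 -0.01   -0.0684] res mm [-1.1 -0.4  1.   0.5  0.7  0.8  0.8  0.2  0.2 -0.5 -0.5 -0.6 -0.6 -1.2
 -0.7 -1.3 -1.  -1.1 -0.8 16.3 12.7  8.2  4.4 -1.7  5. ]
[[455. 168.]
 [468. 185.]
 [476. 205.]
 [478. 226.]
 [477. 247.]
 [471. 266.]
 [463. 284.]
 [464. 311.]]
```

```bash
python3 - <<'E'
from h import *
o=get_obs();T=o['eef_pos'];w=snap('wrist');a=snap('scene');b=snap('top')
print(w['R'].round(3),(-w['R'].T@w['t']-T).round(4),w['cx'],w['cy'])
C=T+[.066,-.005,.0115]
out=[]
for c in(w,a,b):
    im=c['img'].copy();S=1 if c is w else 4
    ctr=proj(c,C).astype(int)
    if c is not w:
        x0,y0=ctr-[50,37]; im=im[y0:y0+75,x0:x0+100]; 
    else: x0=y0=0
    im=cv2.resize(im,None,fx=S,fy=S,interpolation=cv2.INTER_CUBIC) if S>1 else im
    for X,col in[(T,(255,0,0))]+[(C+.068*np.array([np.cos(t),np.sin(t),0]),(0,255,0)) for t in np.arange(0,6.3,.3)]+[(C+np.array([0,0,-.07])+.036*np.array([np.cos(t),np.sin(t),0]),(0,0,255)) for t in np.arange(0,6.3,.5)]:
        p=(proj(c,X)-[x0,y0]+.5)*S; cv2.circle(im,(int(p[0]),int(p[1])),2,col,-1)
    out.append(im)
v=np.vstack([np.hstack([cv2.resize(out[1],(400,300)),cv2.resize(out[2],(400,300))]),np.hstack([cv2.resize(out[0],(400,300)),np.zeros((300,400,3),np.uint8)])])
cv2.imwrite('pics/c4.png',v[:,:,::-1])
E
```

```text
[[ 1.     0.001 -0.003]
 [ 0.001 -0.965  0.261]
 [-0.003 -0.261 -0.965]] [0.     0.0733 0.169 ] 277.7588353536986 213.9734754244896
```

View pics/c4.png

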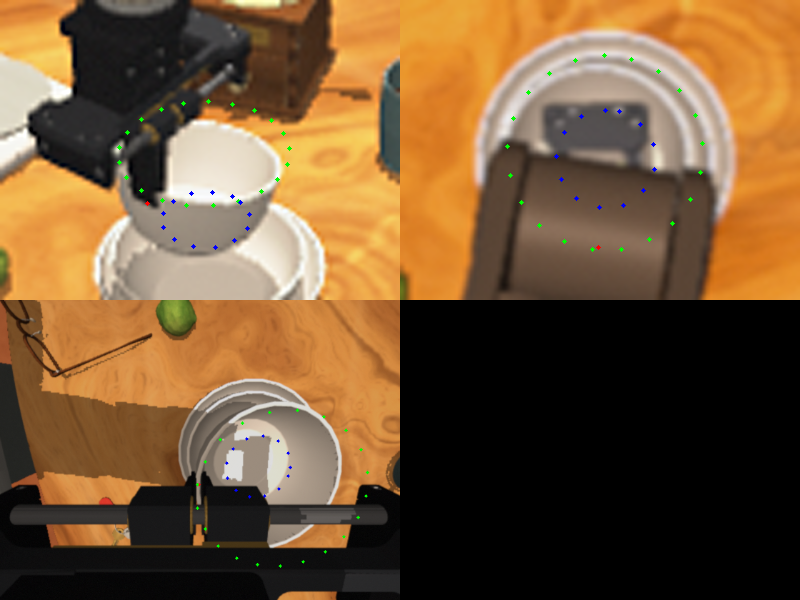

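The composite shows that the held bowl has drooped: in both views the far rim sits below the green level prediction, though the grip holds. I'll estimate the tilt from rim points in both views and then level it.

```bash
cat >> h.py <<'E'
def tilt2(wp,sp):
    o=get_obs();T=o['eef_pos'];w=snap('wrist');a=snap('scene')
    Rt=Ro.from_rotvec(o['eef_rot']).as_matrix(); P=T+Rt@[0,-.001,-.0125]
    def un(p):
        R=Ro.from_euler('xy',[p[1],p[0]]).as_matrix(); return R,P+R@[.067*np.cos(p[2]),.067*np.sin(p[2]),0]
    def f(p):
        R,c=un(p);n=R[:,2];out=[]
        for cam,pts,wt in((w,wp,1),(a,sp,.4)):
            for q in pts:
                C,d=ray(cam,*q); X=C+d*((P-C)@n)/(d@n); out.append(wt*(np.hypot(*((X-c)@R[:,:2]))-.068))
        return np.r_[out,.01*p[1],.02*p[2]]
    s=least_squares(f,[.1,0,0],loss='soft_l1',f_scale=.001);p=s.x;R,c=un(p)
    print('pitch(+far down),roll,yaw',np.degrees(p).round(1),'rim-TCP',(c-T).round(4),'foot-TCP',(c-.07*R[:,2]-T).round(4),'res',(1e3*s.fun).round(1))
    return s
E
python3 - <<'E'
from h import *
T=get_obs()['eef_pos'];a=snap('scene');x0=proj(a,T+[.066,-.005,.0115]).astype(int)-[50,37]
sp=[x0+np.array(q)/4-.5 for q in((282,165),(273,143),(247,128),(210,123))]
wp=[(455,168),(468,185),(476,205),(478,226),(477,247),(471,266),(463,284)]+[(x*1.4,(y-300)*1.4) for x,y in((285,402),(255,406),(310,411))]
tilt2(wp,sp); tilt2(wp,[])
E
```

```text
pitch(+far down),roll,yaw [12.5  0.3 -0.3] rim-TCP [ 0.0644 -0.0003 -0.002 ] foot-TCP [ 0.0493  0.0001 -0.0703] res [-0.5 -0.2  0.  -0.5  0.  -0.7 -0.7  0.3  1.3 -1.8  0.4  4.4  5.8  2.7
  0.1 -0.1]
pitch(+far down),roll,yaw [12.7 -0.2 -0. ] rim-TCP [ 0.0644 -0.     -0.0022] foot-TCP [ 0.049  -0.0003 -0.0705] res [-0.3  0.1  0.5  0.   0.5 -0.3 -0.3 -0.   0.8 -1.8 -0.  -0. ]
```

>>> carry_out:
  plan:
    - [[0,0,0,-0.4,0,0,0],[0,0,0,-0.6,0,0,0],[0,0,0,-0.6,0,0,0],[0,0,0,-0.4,0,0,0],[0,0,0,-0.1,0,0,0],[0,0,0,0,0,0,0],[0,0,0,0,0,0,0]]

```text
time_s: 8.55
eef_pos: [0.4895, -0.0148, 0.1624]
eef_rot: [2.105, 2.106, 0.232]
wrist_force: [0.5, -0.4, -1.2]
opening: 0.0034
finger_force: 30.1
```

```bash
python3 - <<'E'
from h import *
rows([.5765,.324,.15])
E
```

```text
t 8.55 pos [ 0.4895 -0.0148  0.1624] tool x [-0.001  1.     0.   ] y [0.976 0.001 0.217] z [ 0.217  0.    -0.976] F [ 0.5 -0.4 -1.2] op 0.0034 ff 30.1 q [-0.19  0.3   2.08  0.08  0.54 -0.25]
units [8.47 2.06 0.78]
```

>>> carry_out:
  plan:
    - [[0.2,0.05,0.02,0,0,0,0],[0.4,0.1,0.03,0,0,0,0],[0.6,0.15,0.05,0,0,0,0],[0.6,0.15,0.05,0,0,0,0],[0.6,0.15,0.05,0,0,0,0],[0.6,0.15,0.05,0,0,0,0],[0.6,0.15,0.05,0,0,0,0],[0.6,0.15,0.05,0,0,0,0],[0.6,0.15,0.05,0,0,0,0],[0.6,0.15,0.05,0,0,0,0],[0.6,0.15,0.05,0,0,0,0],[0.6,0.15,0.05,0,0,0,0],[0.6,0.15,0.05,0,0,0,0],[0.6,0.15,0.06,0,0,0,0],[0.6,0.15,0.06,0,0,0,0],[0.4,0.06,0.06,0,0,0,0],[0.2,0,0.0,0,0,0,0],[0.07,0,0,0,0,0,0],[0,0,0,0,0,0,0],[0,0,0,0,0,0,0]]

```text
time_s: 10.22
eef_pos: [0.58, 0.3474, 0.1506]
eef_rot: [2.105, 2.106, 0.232]
wrist_force: [0.0, 0.2, -1.9]
opening: 0.0035
finger_force: 30.1
```

```bash
python3 - <<'E'
from h import *
rows([.5765,.324,.095])
w=snap('wrist');a=snap('scene');T=get_obs()['eef_pos']
C=T+[.0633,0,.012]
vis=[]
for c in(a,w):
    im=c['img'].copy()
    for t in np.arange(0,6.3,.2):
        p=proj(c,C+.068*np.array([np.cos(t),np.sin(t),0])); p2=proj(c,[.6397+.068*np.cos(t),.324+.068*np.sin(t),.03])
        S=1
        cv2.circle(im,(int(p[0]),int(p[1])),0 if c is a else 1,(0,255,0),-1); cv2.circle(im,(int(p2[0]),int(p2[1])),0 if c is a else 1,(0,0,255),-1)
    if c is a:
        u,v=proj(c,C).astype(int); print('scene crop origin',u-50,v-40); im=im[v-40:v+60,u-50:u+50]
    vis.append(cv2.resize(im,(400,400),interpolation=cv2.INTER_NEAREST) if c is a else cv2.resize(im[:,140:560],(400,400)))
cv2.imwrite('pics/c5.png',np.hstack(vis)[:,:,::-1])
E
```

```text
t 10.22 pos [0.58   0.3474 0.1506] tool x [-0.  1. -0.] y [0.976 0.    0.218] z [ 0.218 -0.    -0.976] F [ 0.   0.2 -1.9] op 0.0035 ff 30.1 q [ 0.48  0.57  1.63 -0.15  0.75  0.58]
units [-0.59 -0.39  1.34]
scene crop origin 167 103
```

View pics/c5.png

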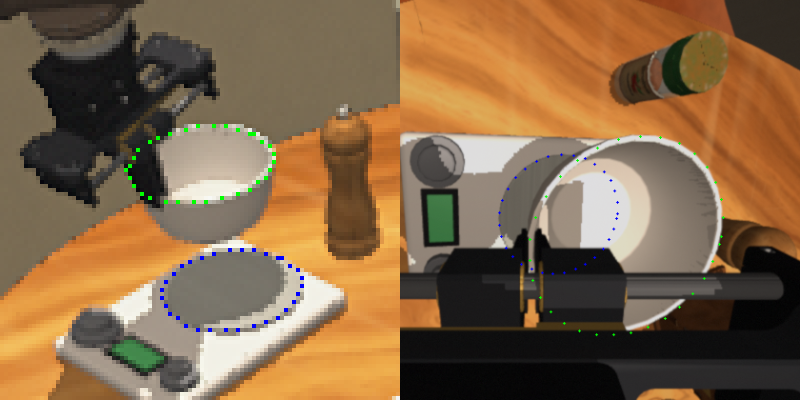

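The rim matches the level prediction (green) in both views and the platform circle (blue) fits. The bowl needs to go 23 mm in −y, then down.

>>> carry_out:
  plan:
    - [[-0.3,-0.09,0,0,0,0,0],[-0.29,0,0,0,0,0,0],[0,-0.04,0.2,0,0,0,0],[0,-0.07,0.3,0,0,0,0],[0,-0.07,0.3,0,0,0,0],[0,-0.065,0.3,0,0,0,0],[0,-0.04,0.18,0,0,0,0],[0,-0.02,0.1,0,0,0,0],[0,0,0,0,0,0,0],[0,0,0,0,0,0,0]]

```text
time_s: 11.15
eef_pos: [0.5769, 0.3246, 0.0934]
eef_rot: [2.105, 2.106, 0.233]
wrist_force: [-0.3, -0.5, -1.0]
opening: 0.0033
finger_force: 30.1
```

```bash
python3 - <<'E'
from h import *
rows([.5765,.324,.088])
E
```

```text
t 11.15 pos [0.5769 0.3246 0.0934] tool x [-0.001  1.     0.   ] y [0.976 0.001 0.218] z [ 0.218  0.    -0.976] F [-0.3 -0.5 -1. ] op 0.0033 ff 30.1 q [ 0.45  0.62  1.72 -0.17  0.61  0.58]
units [-0.01 -0.04  0.13]
```

>>> carry_out:
  plan:
    - [[0,-0.01,0.04,0,0,0,0],[0,-0.01,0.04,0,0,0,0],[0,0,0,0,0,0,0]]

```text
time_s: 11.4
eef_pos: [0.5766, 0.3246, 0.0901]
eef_rot: [2.104, 2.106, 0.233]
wrist_force: [-0.9, -0.9, -1.2]
opening: 0.0033
finger_force: 30.1
```

>>> carry_out:
  plan:
    - [[0,-0.01,0.04,0,0,0,0],[0,0,0,0,0,0,0]]

```text
time_s: 11.57
eef_pos: [0.5766, 0.3245, 0.0883]
eef_rot: [2.105, 2.106, 0.233]
wrist_force: [-1.5, -0.1, -1.3]
opening: 0.0035
finger_force: 30.1
```

>>> carry_out:
  plan:
    - [[0,-0.01,0.03,0,0,0,0],[0,0,0,0,0,0,0]]

```text
time_s: 11.73
eef_pos: [0.5764, 0.3246, 0.0881]
eef_rot: [2.104, 2.106, 0.234]
wrist_force: [-4.0, -2.0, 8.0]
opening: 0.0032
finger_force: 30.0
```

Contact at z≈0.088, as expected. Releasing and retreating.

>>> carry_out:
  plan:
    - [[0,0,0,0,0,0,0.1],[0,0,0,0,0,0,0.25],[0,0,0,0,0,0,0.35],[0,0,0,0,0,0,0.35],[0,0,-0.2,0,0,0,0.35],[0,0,-0.4,0,0,0,0.35],[0,0,-0.6,0,0,0,0.35],[0,0,-0.8,0.5,0,0,0.35],[0,0,0,0.8,0,0,0],[0,0,0,0.8,0,0,0],[0,0,0,0,0,0,0],[0,0,0,0,0,0,0]]

```text
time_s: 12.73
eef_pos: [0.5595, 0.3242, 0.1651]
eef_rot: [2.221, 2.22, 0.002]
wrist_force: [0.5, 0.0, -0.1]
opening: 0.0121
finger_force: 0.0
```

```bash
python3 - <<'E'
from h import *
rows([.5108,.2713,.06])
a=snap('scene');w=snap('wrist'); C=np.array([.6397,.324,.10]);vis=[]
for c in(a,w):
    im=c['img'].copy()
    for t in np.arange(0,6.3,.2):
        p=proj(c,C+.068*np.array([np.cos(t),np.sin(t),0])); cv2.circle(im,(int(p[0]),int(p[1])),0,(0,255,0),-1)
        p=proj(c,np.array([.5108+.011*np.cos(t),.2713+.011*np.sin(t),.043])); cv2.circle(im,(int(p[0]),int(p[1])),0,(255,0,0),-1)
    vis.append(cv2.resize(im[120:220,170:270],(400,400),interpolation=cv2.INTER_NEAREST) if c is a else cv2.resize(im[:,140:560],(400,400)))
cv2.imwrite('pics/c6.png',np.hstack(vis)[:,:,::-1])
E
```

```text
t 12.73 pos [0.5595 0.3242 0.1651] tool x [ 0.  1. -0.] y [ 1.    -0.     0.002] z [ 0.002 -0.    -1.   ] F [ 0.5  0.  -0.1] op 0.0121 ff 0.0 q [ 0.42  0.57  1.56 -0.    1.01  0.42]
units [-1.32 -1.22  2.62]
```

View pics/c6.png

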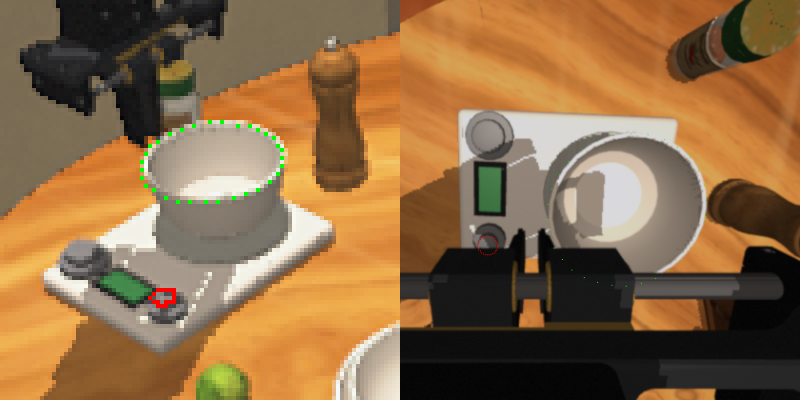

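The bowl stands upright and centred on the platform, with the green rim prediction matching at 4 px crop scale. The zero button is at about scene crop (168,301) and wrist crop (488,238). I'll refine its position numerically.

```bash
python3 - <<'E'
from h import *
w=snap('wrist');g=cv2.GaussianBlur(cv2.cvtColor(w['img'],cv2.COLOR_RGB2GRAY),(3,3),0)
for name,X in (('pw',[.5155,.3875,.043]),('ze',[.5108,.2713,.04])):
    u,v=proj(w,X);print(name,'pred',u.round(),v.round())
    x0,y0=int(u)-35,int(v)-35
    c=cv2.HoughCircles(cv2.resize(g[y0:y0+70,x0:x0+70],None,fx=4,fy=4),cv2.HOUGH_GRADIENT,1.5,30,param1=80,param2=25,minRadius=25,maxRadius=100)
    if c is not None:
        for q in c[0][:5]:
            uu,vv=x0+q[0]/4,y0+q[1]/4; print((uu.round(1),vv.round(1)),'r',q[2]/4,[onz(w,uu,vv,z)[:2].round(4) for z in(.03,.037,.043)])
E
```

```text
pw pred 233.0 144.0
(np.float32(240.3), np.float32(141.2)) r 19.599998 [array([0.5212, 0.3894]), array([0.5221, 0.3896]), array([0.5228, 0.3898])]
(np.float32(228.3), np.float32(143.8)) r 19.5625 [array([0.5093, 0.3869]), array([0.5104, 0.3872]), array([0.5114, 0.3874])]
ze pred 233.0 257.0
(np.float32(234.3), np.float32(253.4)) r 19.037498 [array([0.5109, 0.2709]), array([0.512 , 0.2738]), array([0.5129, 0.2763])]
(np.float32(230.9), np.float32(244.8)) r 18.25 [array([0.5076, 0.2809]), array([0.5088, 0.2836]), array([0.5098, 0.2859])]
(np.float32(238.8), np.float32(222.7)) r 12.0625 [array([0.5169, 0.3058]), array([0.5179, 0.3079]), array([0.5187, 0.3097])]
```

>>> carry_out:
  plan:
    - [[-0.6,-0.6,0.4,0,0,0,0],[-0.6,-0.6,0.5,0,0,0,0],[0,0,0.4,0,0,0,0],[0,0,0,0,0,0,0],[0,0,0,0,0,0,0]]

```text
time_s: 13.3
eef_pos: [0.5111, 0.2767, 0.1134]
eef_rot: [2.22, 2.222, 0.0]
wrist_force: [0.8, 0.5, 0.1]
opening: 0.0002
finger_force: 0.0
```

```bash
python3 - <<'E'
from h import *
rows([.5108,.2713,.06])
E
```

```text
t 13.3 pos [0.5111 0.2767 0.1134] tool x [-0.001  1.    -0.   ] y [1.    0.001 0.   ] z [ 0. -0. -1.] F [0.8 0.5 0.1] op 0.0002 ff 0.0 q [ 0.38  0.55  1.77 -0.    0.82  0.38]
units [-0.14 -0.01  1.33]
```

>>> carry_out:
  plan:
    - [[-0.12,0,0.5,0,0,0,0],[0,0,0.6,0,0,0,0],[0,0,0.45,0,0,0,0],[0,0,0,0,0,0,0],[0,0,0,0,0,0,0]]

```text
time_s: 13.72
eef_pos: [0.5117, 0.2723, 0.0517]
eef_rot: [2.22, 2.223, 0.001]
wrist_force: [-0.5, 0.8, 0.5]
opening: 0.0003
finger_force: 0.0
```

>>> carry_out:
  plan:
    - [[0,0,0.1,0,0,0,0],[0,0,0.05,0,0,0,0],[0,0,0,0,0,0,0]]

```text
time_s: 13.97
eef_pos: [0.5114, 0.2719, 0.0459]
eef_rot: [2.22, 2.222, 0.002]
wrist_force: [0.3, -1.2, -0.6]
opening: 0.0007
finger_force: 0.0
```

>>> carry_out:
  plan:
    - [[0,0,0.05,0,0,0,0],[0,0,0.05,0,0,0,0],[0,0,0,0,0,0,0]]

```text
time_s: 14.22
eef_pos: [0.5114, 0.2718, 0.0413]
eef_rot: [2.22, 2.222, 0.002]
wrist_force: [0.5, 0.2, 1.6]
opening: 0.0005
finger_force: 1.0
```

Contact has just begun at z≈0.042. Pushing to the stop.

>>> carry_out:
  plan:
    - [[0,0,0.06,0,0,0,0],[0,0,0.06,0,0,0,0],[0,0,0,0,0,0,0]]

```text
time_s: 14.47
eef_pos: [0.5114, 0.2718, 0.0372]
eef_rot: [2.22, 2.222, 0.002]
wrist_force: [-2.0, 0.3, 10.7]
opening: 0.0007
finger_force: 5.3
```

>>> carry_out:
  plan:
    - [[0,0,0.06,0,0,0,0],[0,0,0.05,0,0,0,0],[0,0,0,0,0,0,0]]

```text
time_s: 14.72
eef_pos: [0.5116, 0.2719, 0.0363]
eef_rot: [2.219, 2.222, 0.005]
wrist_force: [-12.3, -5.7, 53.1]
opening: 0.0004
finger_force: 26.7
```

The zero button is fully down at its stop. Retreating, then across to the lemon.

>>> carry_out:
  plan:
    - [[0,0,-0.4,0,0,0,0],[0,0,-0.8,0,0,0,0],[0,0,-0.9,0,0,0,0],[0,0,-0.9,0,0,0,0],[0,0,-0.5,0,0,0,0.5]]

```text
time_s: 15.13
eef_pos: [0.5116, 0.2719, 0.1754]
eef_rot: [2.22, 2.221, 0.005]
wrist_force: [-0.7, 0.6, 1.2]
opening: 0.0032
finger_force: 0.0
```

>>> carry_out:
  plan:
    - [[-0.5,0.05,0,0,0,0,1],[-0.9,0.08,0,0,0,0,1],[-0.9,0.08,0,0,0,0,1],[-0.9,0.08,0,0,0,0,1],[-0.9,0.08,0,0,0,0,1],[-0.9,0.08,0,0,0,0,1],[-0.9,0.08,0,0,0,0,1],[-0.9,0.08,0,0,0,0,1],[-0.9,0.08,0,0,0,0,1],[-0.9,0.08,0,0,0,0,1],[-0.9,0.08,0,0,0,0,1],[-0.9,0.08,0,0,0,0,1],[-0.9,0.08,0,0,0,0,1],[-0.9,0.08,0,0,0,0,1],[-0.9,0.08,0,0,0,0,1],[-0.9,0.08,0,0,0,0,1],[0,0,0,0,0,0,1],[0,0,0,0,0,0,1]]

```text
time_s: 16.63
eef_pos: [0.5608, -0.2898, 0.171]
eef_rot: [-2.223, -2.218, 0.0]
wrist_force: [0.6, 0.9, -0.1]
opening: 0.095
finger_force: 0.0
```

```bash
cat >> h.py <<'E'
def lemon():
    for n in('wrist','top'):
        c=snap(n);h=cv2.cvtColor(c['img'],cv2.COLOR_RGB2HSV)
        m=cv2.inRange(h,(22,170,40),(36,255,255)); m=cv2.morphologyEx(m,cv2.MORPH_OPEN,np.ones((2,2)));m=cv2.morphologyEx(m,cv2.MORPH_CLOSE,np.ones((5,5)))
        for k in sorted(cv2.findContours(m,0,2)[0],key=cv2.contourArea)[-2:]:
            if cv2.contourArea(k)<60: continue
            P=np.array([onz(c,*p,.028)[:2] for p in cv2.convexHull(k)[:,0].astype(float)],np.float32)
            d=P.astype(float); r=cv2.minAreaRect(P)
            mm=np.zeros_like(m);cv2.drawContours(mm,[k],-1,1,-1);ys,xs=np.nonzero(mm);Q=np.array([onz(c,x,y,.028)[:2] for x,y in zip(xs,ys)]);ev,V=np.linalg.eigh(np.cov(Q.T))
            print(n,'area',cv2.contourArea(k),'mean',Q.mean(0).round(4),'rect',np.round(r[0],4),np.round(r[1],4),'major ang',np.degrees(np.arctan2(V[1,1],V[0,1])).round(1),(4e3*ev**.5/1).round(1),'px',xs.mean().round(),ys.mean().round())
E
python3 - <<'E'
from h import *
rows([.5615,-.30,.2]); lemon()
E
```

```text
t 16.63 pos [ 0.5608 -0.2898  0.171 ] tool x [0.002 1.    0.001] y [ 1.    -0.002 -0.001] z [-0.001  0.001 -1.   ] F [ 0.6  0.9 -0.1] op 0.095 ff 0.0 q [-0.58  0.54  1.59  0.    1.01 -0.58]
units [-0.25  0.02 -0.73]
wrist area 2434.0 mean [ 0.562  -0.3008] rect [ 0.5616 -0.3013] [0.0625 0.0597] major ang 69.1 [53.8 71.6] px 280.0 214.0
```

The wrist view puts the lemon at (0.562, −0.301) with its long axis at 69°. I'll turn 21°, centre and descend.

>>> carry_out:
  plan:
    - [[-0.28,0.03,0,0,0,0.5,1],[0,0,0.2,0,0,1,1],[0,0,0.3,0,0,1,1],[0,0,0.4,0,0,1,1],[0,0,0.5,0,0,0,1],[0,0,0.5,0,0,0,1],[0,0,0,0,0,0,1],[0,0,0,0,0,0,1]]

```text
time_s: 17.4
eef_pos: [0.5626, -0.2982, 0.0957]
eef_rot: [-2.586, -1.781, 0.001]
wrist_force: [0.1, -0.4, 0.1]
opening: 0.0948
finger_force: 0.0
```

```bash
python3 - <<'E'
from h import *
rows([.562,-.301,.016]); lemon()
E
```

```text
t 17.4 pos [ 0.5626 -0.2982  0.0957] tool x [0.356 0.934 0.001] y [ 0.934 -0.356 -0.002] z [-0.001  0.001 -1.   ] F [ 0.1 -0.4  0.1] op 0.0948 ff 0.0 q [-0.59  0.64  1.64  0.    0.86 -0.23]
units [-0.07  0.01  1.99]
wrist area 4172.0 mean [ 0.5618 -0.3009] rect [ 0.5612 -0.3019] [0.0642 0.0598] major ang 67.6 [53.9 72.6] px 279.0 228.0
```

>>> carry_out:
  plan:
    - [[-0.07,0,0.5,0,0,0,1],[0,0,0.5,0,0,0,1],[0,0,0.5,0,0,0,1],[0,0,0.3,0,0,0,1],[0,0,0.19,0,0,0,1],[0,0,0,0,0,0,1],[0,0,0,0,0,0,0.6],[0,0,0,0,0,0,0.4],[0,0,0,0,0,0,0.3],[0,0,0,0,0,0,0.3],[0,0,0,0,0,0,0.3],[0,0,0,0,0,0,0.3]]

```text
time_s: 18.5
eef_pos: [0.5618, -0.3022, 0.0167]
eef_rot: [2.588, 1.78, 0.0]
wrist_force: [0.3, 0.5, 0.4]
opening: 0.0604
finger_force: 0.0
```

>>> carry_out:
  plan:
    - [[0,0,-0.1,0,0,0,0.3],[0,0,-0.3,0,0,0,0.3],[0,0,-0.6,0,0,0,0.3],[0,0,-0.9,0,0,0,0.3],[0,0,-0.9,0,0,0,0.3],[0,0,-0.9,0,0,0,0.3],[0,0,-0.8,0,0,0,0.3],[0,0,-0.3,0,0,0,0.3],[0,0,0,0,0,0,0.3]]

```text
time_s: 19.25
eef_pos: [0.5625, -0.3026, 0.213]
eef_rot: [2.583, 1.777, 0.004]
wrist_force: [0.6, -0.3, -1.7]
opening: 0.0529
finger_force: 30.0
```

```bash
python3 - <<'E'
from h import *
rows([.6397,.324,.20])
w=snap('wrist');h=cv2.cvtColor(w['img'],cv2.COLOR_RGB2HSV);m=cv2.inRange(h,(22,170,40),(36,255,255))
ys,xs=np.nonzero(m);print(len(xs),xs.mean(),ys.mean(),proj(w,get_obs()['eef_pos']))
# is the bowl still centred on the platform? rim ellipse centre in top view
b=snap('top');print(proj(b,[.6397,.324,.1]))
E
```

```text
t 19.25 pos [ 0.5625 -0.3026  0.213 ] tool x [ 0.358  0.934 -0.001] y [ 0.934 -0.358  0.006] z [ 0.005 -0.004 -1.   ] F [ 0.6 -0.3 -1.7] op 0.0529 ff 30.0 q [-0.6   0.51  1.53  0.    1.1  -0.23]
units [15.32 -3.8   0.28]
6914 277.55496094879953 249.15287821810819 [277.01559993 255.61278526]
[161.71419858 183.49906324]
```

>>> carry_out:
  plan:
    - [[0.4,-0.1,0,0,0,0,0.3],[0.8,-0.2,0,0,0,0,0.3],[0.85,-0.21,0,0,0,0,0.3],[0.85,-0.21,0,0,0,0,0.3],[0.85,-0.21,0,0,0,0,0.3],[0.85,-0.21,0,0,0,0,0.3],[0.85,-0.21,0,0,0,0,0.3],[0.85,-0.21,0,0,0,0,0.3],[0.85,-0.21,0,0,0,0,0.3],[0.85,-0.21,0,0,0,0,0.3],[0.85,-0.21,0,0,0,0,0.3],[0.85,-0.21,0,0,0,0,0.3],[0.85,-0.21,0,0,0,0,0.3],[0.85,-0.21,0,0,0,0,0.3],[0.85,-0.21,0,0,0,0,0.3],[0.85,-0.21,0,0,0,0,0.3],[0.85,-0.21,0,0,0,0,0.3],[0.8,-0.2,0,0,0,0,0.3],[0.4,-0.1,0,0,0,0,0.3],[0,0,0,0,0,0,0.3]]

```text
time_s: 21.02
eef_pos: [0.6368, 0.3214, 0.2058]
eef_rot: [-2.584, -1.784, 0.005]
wrist_force: [-0.7, 0.2, -1.2]
opening: 0.0533
finger_force: 30.0
```

```bash
python3 - <<'E'
from h import *
rows([.6397,.324,.10])
a=snap('scene');b=snap('top')
print('pepper base',onz(a,255,166,0),'top view',onz(b,167,130,.14),onz(b,170,133,.0))
C=onz(a,255,166,0)
for z in(.1,.12,.14,.16): print(z,proj(a,[C[0],C[1],z]))
E
```

```text
t 21.02 pos [0.6368 0.3214 0.2058] tool x [ 0.354  0.935 -0.002] y [ 0.935 -0.354 -0.003] z [-0.003 -0.    -1.   ] F [-0.7  0.2 -1.2] op 0.0533 ff 30.0 q [0.37 0.63 1.32 0.   1.19 0.74]
units [0.09 0.05 2.64]
pepper base [7.90402059e-01 2.99580952e-01 1.11022302e-16] top view [0.78952021 0.30025733 0.14      ] [0.81141676 0.32238413 0.        ]
0.1 [253.41658735 145.31848492]
0.12 [253.08475834 140.98434829]
0.14 [252.7475965  136.58055784]
0.16 [252.40497226 132.10542087]
```

>>> carry_out:
  plan:
    - [[0.09,0.05,0,0,0,0.5,0.3],[0,0,0.2,0,0,1,0.3],[0,0,0.3,0,0,1,0.3],[0,0,0.3,0,0,1,0.3],[0,0,0.3,0,0,1,0.3],[0,0,0.3,0,0,0.5,0.3],[0,0,0.3,0,0,0,0.3],[0,0,0.3,0,0,0,0.3],[0,0,0.2,0,0,0,0.3],[0,0,0,0,0,0,0.3],[0,0,0,0,0,0,0.3]]

```text
time_s: 22.03
eef_pos: [0.6414, 0.3199, 0.1201]
eef_rot: [-2.961, -1.051, 0.001]
wrist_force: [0.7, 0.4, -0.7]
opening: 0.0534
finger_force: 30.0
```

```bash
python3 - <<'E'
from h import *
rows([.6397,.324,.065])
E
```

```text
t 22.03 pos [0.6414 0.3199 0.1201] tool x [ 0.776  0.63  -0.001] y [ 0.63  -0.776 -0.   ] z [-0.001 -0.    -1.   ] F [ 0.7  0.4 -0.7] op 0.0534 ff 30.0 q [0.37 0.71 1.4  0.   1.03 1.26]
units [ 0.03 -0.11  1.38]
```

>>> carry_out:
  plan:
    - [[0.03,-0.11,0.2,0,0,0,0.3],[0,0,0.3,0,0,0,0.3],[0,0,0.3,0,0,0,0.3],[0,0,0.25,0,0,0,0.3],[0,0,0.2,0,0,0,0.3],[0,0,0.1,0,0,0,0.3],[0,0,0,0,0,0,0.3],[0,0,0,0,0,0,0.3]]

```text
time_s: 22.7
eef_pos: [0.6398, 0.3242, 0.0663]
eef_rot: [-2.961, -1.05, 0.0]
wrist_force: [0.3, 0.1, -0.9]
opening: 0.0528
finger_force: 30.0
```

>>> carry_out:
  plan:
    - [[0,0,0.06,0,0,0,0.3],[0,0,0.06,0,0,0,0.3],[0,0,0,0,0,0,0.3]]

```text
time_s: 22.95
eef_pos: [0.6396, 0.3243, 0.0614]
eef_rot: [-2.961, -1.05, -0.0]
wrist_force: [-0.2, -0.0, -0.6]
opening: 0.053
finger_force: 30.0
```

>>> carry_out:
  plan:
    - [[0,0,0.05,0,0,0,0.3],[0,0,0.05,0,0,0,0.3],[0,0,0,0,0,0,0.3]]

```text
time_s: 23.2
eef_pos: [0.6395, 0.3242, 0.0572]
eef_rot: [-2.961, -1.05, 0.001]
wrist_force: [-0.7, -0.7, -1.9]
opening: 0.0533
finger_force: 30.0
```

>>> carry_out:
  plan:
    - [[0,0,0.05,0,0,0,0.3],[0,0,0,0,0,0,0.3]]

```text
time_s: 23.37
eef_pos: [0.6396, 0.3242, 0.0553]
eef_rot: [-2.961, -1.05, 0.0]
wrist_force: [-0.2, -1.1, -1.5]
opening: 0.0533
finger_force: 30.0
```

>>> carry_out:
  plan:
    - [[0,0,0.05,0,0,0,0.3],[0,0,0,0,0,0,0.3]]

```text
time_s: 23.53
eef_pos: [0.64, 0.3245, 0.0542]
eef_rot: [-2.961, -1.05, -0.002]
wrist_force: [-0.8, -0.4, 2.7]
opening: 0.0535
finger_force: 30.0
```

The lemon has touched the bowl floor. Opening a little and rising.

>>> carry_out:
  plan:
    - [[0,0,0.01,0,0,0,0.58],[0,0,0,0,0,0,0.62],[0,0,0,0,0,0,0.68],[0,0,0,0,0,0,0.72],[0,0,0,0,0,0,0.72],[0,0,-0.2,0,0,0,0.72],[0,0,-0.4,0,0,0,0.72],[0,0,-0.6,0,0,0,0.72],[0,0,-0.8,0,0,0,0.72],[0,0,-0.8,0,0,0,0.72],[0,0,-0.8,0,0,0,0.72],[0,0,-0.4,0,0,0,0.72],[-0.6,-0.2,0,0,0,0,0.72],[-0.8,-0.2,0,0,0,0,0.72],[-0.8,-0.2,0,0,0,0,0.72],[-0.8,-0.2,0,0,0,0,0.72],[-0.5,0,0,0,0,0,0.72],[0,0,0,0,0,0,0.72],[0,0,0,0,0,0,0.72]]

```text
time_s: 25.12
eef_pos: [0.5107, 0.2608, 0.2144]
eef_rot: [-2.961, -1.049, -0.003]
wrist_force: [-0.5, 0.3, 0.2]
opening: 0.0684
finger_force: 0.0
```

```bash
python3 - <<'E'
from h import *
rows()
for n in('top','scene'):
    c=snap(n);h=cv2.cvtColor(c['img'],cv2.COLOR_RGB2HSV);m=cv2.inRange(h,(22,170,40),(36,255,255))
    u,v=proj(c,[.6397,.324,.063]).astype(int); mm=np.zeros_like(m);mm[v-25:v+25,u-25:u+25]=m[v-25:v+25,u-25:u+25]
    ys,xs=np.nonzero(mm);print(n,(u,v),'lemon',len(xs),xs.mean(),ys.mean(),onz(c,xs.mean(),ys.mean(),.063))
    # rim: compare white/bright low-sat along outer rim of bowl, lime position
    lm=cv2.inRange(h,(38,120,30),(60,255,255));k,l,s,ce=cv2.connectedComponentsWithStats(lm)
    for i in range(1,k):
        if s[i,4]>50: print(' green',s[i,4],ce[i].round(1))
    if n=='scene':
        vals=[h[int(p[1]+.5),int(p[0]+.5)].tolist() for p in (proj(c,[.6397+.066*np.cos(t),.324+.066*np.sin(t),.1]) for t in np.arange(0,6.28,.5))]; print(vals)
E
```

```text
t 25.12 pos [0.5107 0.2608 0.2144] tool x [0.777 0.63  0.002] y [ 0.63  -0.777  0.   ] z [ 0.002  0.001 -1.   ] F [-0.5  0.3  0.2] op 0.0684 ff 0.0 q [0.36 0.42 1.69 0.   1.03 1.25]
top (np.int64(164), np.int64(184)) lemon 268 163.955223880597 184.17537313432837 [0.64202324 0.32596871 0.063     ]
scene (np.int64(224), np.int64(168)) lemon 84 223.6904761904762 164.67857142857142 [0.6577683  0.34313107 0.063     ]
[[17, 39, 188], [18, 29, 196], [18, 39, 144], [15, 39, 182], [24, 25, 156], [20, 57, 234], [16, 33, 116], [17, 32, 144], [13, 28, 146], [18, 35, 145], [17, 42, 116], [25, 25, 222], [20, 35, 187]]
```

The lemon lies in the centre of the bowl, the rim is where it should be, and the gripper is clear. Handing in.

```bash
python3 -c "
from workcell import *
print(close_job())"
```

```text
the job is handed in; nothing more can be done
None
```

The job is done and handed in at about 25 s of the 64 s allowed: larger button pressed, small bowl centred on the platform, smaller button pressed, lemon laid in the bowl; no verdict was returned.

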